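# Lock the cutters on their storage arbor with a linchpin

### The job

Push the red-headed linchpin from the wooden rack gently down through the cross hole in the square nose of the cutter arbor until its collar sits flat on the nose, its ring still open and pointing out past the arbor's free end. Then swing the sprung ring down over the arbor's end until it snaps shut under the foot of the pin, and let go. The arbor has end float, so feel for the hole; keep the pin and ring from pressing on the arbor or stand with more than about 25 N, and leave the other things where they are.

Things in the scene. Friction and masses are not known exactly. Their poses are not given: they have to be found in the camera images.
- linchpin: Loose pin, about 230 g (varies), in one of the rack's two holes. Origin on its axis under its collar, z up. Steel shank 10 mm across reaches 40 mm below the origin; the last 3 mm taper to a flat 8.4 mm foot. Collar 20 mm across, 5 mm high. A brass ring is hinged 10 mm above the origin about the pin's x; open, it stands out to the pin's -y side. Seat it with its x along the stand's x.
- grip (a point): Centre of the linchpin's red grip block, 23.5 mm above its origin, axes as the pin's. The block is 14 mm (x) by 28 mm (y), from 5 to 32 mm above the pin's origin, faces square to x and y. Grip it from above across its x faces, fingertips 15 to 18 mm above the pin's origin to clear the ring.
- ring (a joint): Ring angle (rad). 0 = shut: it hangs in the pin's plane and passes under its foot. 1.65 (stop) = open: level, out to the pin's -y side; it starts open. A circle of 5 mm bar, 55 mm between bar centres. Over-centre spring: above about 1.1 it is driven open, below about 0.85 it snaps shut by itself, between them it may stay. At its far end it takes about 2.5 N to start it, less further on.
- ring_far (a point): Centre of the ring's bar at its far end, 55 mm from the hinge axis; axes turn with the ring.
- stand: Storage stand, fixed: green foot 150 x 150 x 12 mm, green upright 147 mm high, three cutters up to 94 mm across on a horizontal steel arbor 110 mm above the table. Origin on the table. The arbor runs along the stand's y; its free end, a bright square nose 28 x 28 mm, points to -y. The cutters' tops are 157 mm above the table.
- inner (a point): Fixed to the stand, axes as the stand's: a point on the nose's flat top, 124 mm above the table, over the arbor's middle. The cross hole (vertical, 11.2 mm wide, through the 28 mm nose) is centred 2.5 to 22.5 mm to the -y side of it, x = 0: unmeasured end float, stiffly held. The nose ends 13 mm beyond the hole's centre at -y; its flat top reaches 30 mm to +y. Cutters begin 28 mm to +y.
- rack: The wooden rack block, fixed, 140 x 50 x 60 mm, origin under its centre; two vertical blind holes 13 mm wide and 50 mm deep at x = -42 and +42 mm, one with the linchpin, the other with the dowel. Pins rest on their collars on its top at 60 mm.
- dowel: Plain dark pin with a 20 mm head 10 mm high, in the other hole of the rack, origin under its head. To be left alone.
- cutter: Gold and steel ring cutter 90 mm across, 24 mm high, lying on the table. To be left alone.
- hob: Gold gear hob standing on the table, 62 mm across, 74 mm high. To be left alone.
- gear: Steel gear 84 mm across, 18 mm thick, lying on the table. To be left alone.
- wrench: Wrench lying on the table, origin under its middle. To be left alone.
- oil: Blue oil can, 60 mm across, 130 mm high, on the table. To be left alone.
Things that resemble listed ones, but are neither listed nor needed, are in the scene too. Leave any orange look-alike of the stand alone.

How it is judged:
By the outcome, as a careful person would: the job done as asked, in the order asked, and still so for the second after the job is handed in, with the robot touching nothing.
It also fails if it takes over 72 s, if anything falls off the work surface, if the arm or the gripper's body presses on something with over 40 N, if the wrist force passes 120 N, or if a joint passes its speed limit or range.

### The arm

A 6-joint arm with a two-finger parallel gripper is mounted at the origin on the work surface. World frame = base frame: x ahead of the robot, y to its left, z up, the work surface at z = 0. Lengths are in m, angles in degrees, forces in N, time in s.
With the tool pointing down it reaches from about 0.35 to 0.85 m from the base axis. Payload 8.1 kg.
Tool frame: the origin (TCP) lies midway between the tips of the shut fingers; the grasp point (between the pads) lies 19 mm behind it; z points along the fingers, x is the direction in which the jaws open and shut, and the axes are right-handed (so a half turn about z gives the same grasp; the last joint's range is limited). The gripper opens to 93 mm and grips with 3 to 60 N. Pads are 15 mm wide; open, the fingers measure 128 mm over their backs; the gripper's body (75 mm by 188 mm) begins 65 mm behind the grasp point.
Start: joints at [68.617, 7.471, 85.268, -0, 87.261, -4.893], TCP at [0.17, 0.575, 0.219] pointing down, gripper open.
Joint ranges: [-169.43, 169.43], [-51.17, 129.36], [1.28, 143.12], [-76.62, 256.62], [0, 156.53], [-152.29, 152.29]. Speed limits (degrees/s): [136.94, 136.94, 159.86, 180, 180, 180].

### API

Orientations are given as a 3x3 rotation matrix whose columns are the frame's x, y, z axes.
In Python, from rig import r gives the robot as it stands.
- The arm moves only by the tool send_rows, never from a script. Its argument "moves" is a list of rows, each a list of 5 numbers: the shift along the tool's x, y, z in m, then the turn about the tool's z in degrees, then the opening, from 0 (shut) to 1 (fully open). A call has exactly 5 rows; each row shifts and turns the pose as measured when the row begins, along the tool's axes as they then stand; what a row does not reach is not made up. A row lasts 1/10 s, in which the tool goes at most 50 mm and 8.59 degrees, less where a joint would pass 70% of its speed; a pose out of reach is approached as far as the arm can. A call with a gripper value outside its range is refused whole. The fingers move at their own pace and stop on an object; "grip_force" is the grip in N (left out, the last holds). Time passes only in rows, so rows that do not move let the fingers close, or fill a call up. It gives the time, the measured TCP pose, the force and the opening at its end, in the units of the state.
- r.observe(): the state, without advancing time (a new reading comes with each control period).
- r.snapshot(name): name is "scene" or "top" or "wrist"; returns a dict with "pixels" (400x640x3 uint8, blue, green, red), "z_map" (400x640 float32, m along the optical axis (not along the pixel's ray), 0 where there is no reading), "fx", "fy", "cx", "cy" (pixels), "extrinsics" (4x4, takes a point from world to camera coordinates). Camera axes: x right, y up, looking along -z (the intrinsics and any distortion apply to the point x, -y, -z); pixel columns grow to the right and rows downward; lengths in m; the calibration is good to about 2 mm. A picture is of the moment at which its call begins.
- r.finish_job(): hands the job in, once; it reports no verdict.
The state is a dict: "clock": time; "joints": joint angles; "qvel": joint speeds; "joint_efforts": joint torques, N m; "position": TCP position; "tool_rot": TCP orientation; "force": force on the tool from outside, world axes, zero at the start; "moment": the same for the moment, N m; "width": finger opening in m.
Only numpy, scipy, OpenCV 4.12 (cv2) and the standard library are available. Lean on these libraries where they do the work, as an engineer would, in place of code of your own. Each camera call takes 0.05 s, during which the arm holds its last target. There are 200 camera calls.

## Working session

There is one attempt and no reset: what is moved stays moved. The work goes in short steps, Python scripts to look and compute and a tool call to move; the robot and the scene stay as the last step left them, time stands still between calls to the robot, and variables do not carry over. Pictures are saved under pics/ and viewed, about 8 in all and at most 12, crops included, and the job is handed in when it is done.

Besides the shell and the picture viewer there is one more tool, called by a JSON object that holds its "op" and its "data", one argument or row to a line. send_rows: Moves the arm, as the interface text tells. Its arguments: {"type":"object","properties":{"moves":{"type":"array","items":{"type":"array","items":{"type":"number"}}},"grip_force":{"type":"number"}},"required":["moves"]}

```bash
mkdir -p pics; ls; cat > h.py <<'E'
import numpy as np, cv2
from rig import r
def snap(n):
    return r.snapshot(n)
def world(s):
    z=s["z_map"]; v,u=np.mgrid[0:400,0:640]
    P=np.stack([(u-s["cx"])/s["fx"]*z,-(v-s["cy"])/s["fy"]*z,-z,np.ones_like(z)],-1)
    W=P@np.linalg.inv(s["extrinsics"]).T
    W[z==0]=np.nan
    return W[...,:3]
def save(s,name,box=None,k=1):
    im=s["pixels"]
    if box: im=im[box[1]:box[3],box[0]:box[2]]
    cv2.imwrite("pics/"+name,cv2.resize(im,None,fx=k,fy=k,interpolation=cv2.INTER_CUBIC))
E
python3 - <<'E'
from h import *
a=snap("top");b=snap("scene")
np.savez("t0.npz",**a);np.savez("s0.npz",**b)
cv2.imwrite("pics/a.png",cv2.resize(np.vstack([a["pixels"],b["pixels"]]),(480,600),interpolation=cv2.INTER_AREA))
save(a,"top.png",k=1.25);save(b,"scene.png",k=1.25)
print(r.observe()); print(a["extrinsics"],a["fx"],a["cx"],a["cy"], b["extrinsics"],b["fx"]); print([k for k in a])
E
```

```text
pics
{'clock': 0.1, 'joints': array([ 6.86163783e+01,  7.51115607e+00,  8.53207419e+01, -1.67104284e-04,
        8.72618199e+01, -4.89376307e+00]), 'qvel': array([ 0.02370051, -0.04163297, -0.21799649, -0.10763515, -0.02264095,
        0.06874775]), 'joint_efforts': array([ 8.13225124e-04, -5.61340392e+01, -4.93096662e+01,  7.70786684e-02,
        2.90145533e-02, -2.75749591e-05]), 'position': array([0.17011187, 0.57486061, 0.21771046]), 'tool_rot': array([[ 2.83845009e-01,  9.58869990e-01, -5.93674969e-04],
       [ 9.58868789e-01, -2.83845597e-01, -1.52414545e-03],
       [-1.62996936e-03, -1.36635319e-04, -9.99998662e-01]]), 'force': array([ 0.16563869, -0.03075445, -0.59993593]), 'moment': array([ 0.01236191,  0.00431058, -0.00460452]), 'width': 0.09314895512832788}
[[ 0.00212825 -0.99959509  0.02837482  0.06637282]
 [ 0.9951175   0.00491689  0.09857477 -0.50919655]
 [-0.09867437  0.02802649  0.99472503 -0.95360936]
 [ 0.          0.          0.          1.        ]] 366.90096560758354 318.4642270515874 202.6274561349011 [[ 0.68093785  0.73233318  0.00342892 -0.38988673]
 [-0.4722833   0.43555029  0.76631875  0.13126998]
 [ 0.55970718 -0.52343487  0.64245141 -1.44602498]
 [ 0.          0.          0.          1.        ]] 440.19731727864445
['pixels', 'z_map', 'fx', 'fy', 'cx', 'cy', 'extrinsics']
```

View pics/top.png

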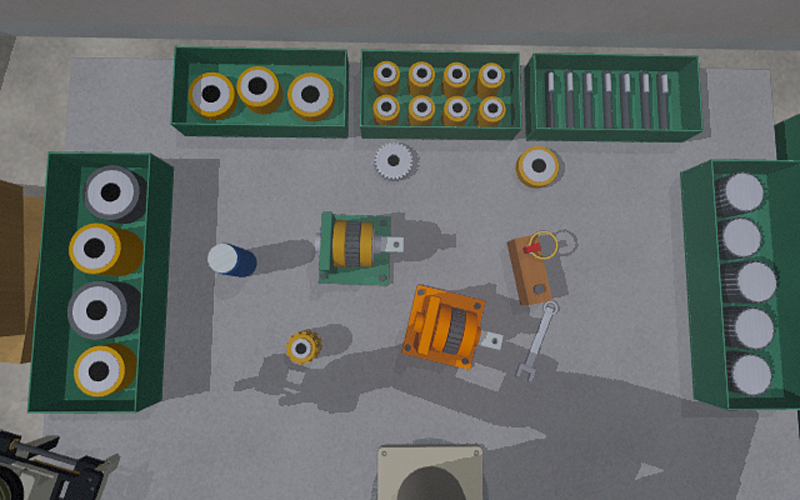

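View pics/scene.png

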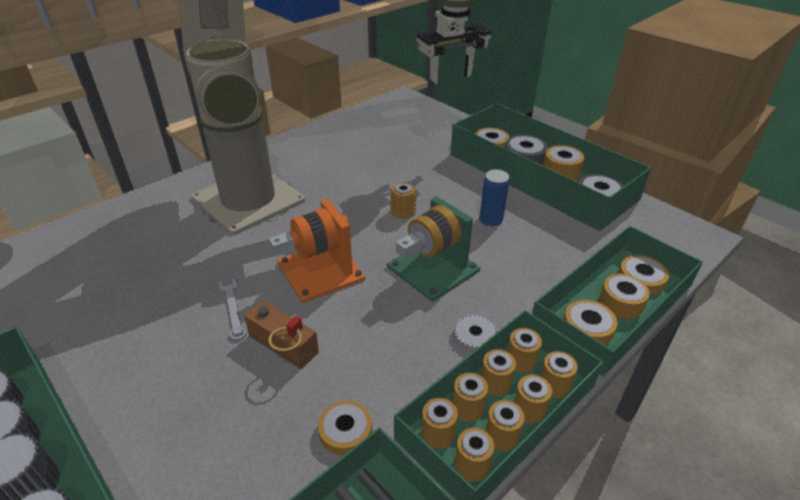

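The top view shows the green stand's nose at (395,244) pointing right (world -y). The red pin head is at (533,246) with its ring open to the right, the rack is at (530,268) and the dowel at (540,289). The orange stand is a look-alike. Next I measure these from depth.

```bash
python3 - <<'E'
from h import *
for f in ("t0","s0"):
    s=dict(np.load(f+".npz")); W=world(s); hsv=cv2.cvtColor(s["pixels"],cv2.COLOR_BGR2HSV)
    H,S,V=[hsv[...,i].astype(int) for i in range(3)]
    Z=W[...,2]
    red=((H<5)|(H>174))&(S>170)&(V>60)&(Z>.06)
    p=W[red]; print(f,"red",len(p),np.nanmean(p,0),np.nanmin(p,0),np.nanmax(p,0))
    top=red&(Z>.088); print(" redtop",W[top].mean(0),top.sum())
    if f=="t0":
        v,u=np.mgrid[0:400,0:640]
        print(" rect",cv2.minAreaRect(W[top][:,:2].astype(np.float32)))
        # rack top
        m=(abs(Z-.06)<.004)&(u>390)&(u<460)&(v>180)&(v<250)&(H>3)&(H<20)&(S>80)
        print(" rack",m.sum(),cv2.minAreaRect(W[m][:,:2].astype(np.float32)))
        m=(Z>.076)&(Z<.11)&(u>405)&(u<455)&(v>175)&(v<215)&(H>15)&(H<35)&(S>90)
        print(" ring",m.sum(),W[m].mean(0),cv2.minAreaRect(W[m][:,:2].astype(np.float32)))
        m=(abs(Z-.124)<.004)&(u>295)&(u<330)&(v>180)&(v<210)
        print(" nose",m.sum(),W[m].mean(0),cv2.minAreaRect(W[m][:,:2].astype(np.float32)))
        m=(H>65)&(H<90)&(S>90)&(u>250)&(u<320)&(v>165)&(v<232)
        mf=m&(abs(Z-.012)<.005); print(" foot",mf.sum(),cv2.minAreaRect(W[mf][:,:2].astype(np.float32)))
        mf=m&(Z>.14); print(" upr",mf.sum(),cv2.minAreaRect(W[mf][:,:2].astype(np.float32)))
E
```

```text
t0 red 53 [ 0.51552544 -0.20021772  0.09304316] [ 0.50747489 -0.21401019  0.09077291] [ 0.52277923 -0.18604031  0.09513829]
 redtop [ 0.51552544 -0.20021772  0.09304316] 53
 rect ((0.5157383680343628, -0.19982817769050598), (0.012368498370051384, 0.02693859674036503), 16.07838249206543)
 rack 848 ((0.474771648645401, -0.20792832970619202), (0.13834485411643982, 0.05124729499220848), 11.382768630981445)
 ring 35 [ 0.52597607 -0.24483561  0.07741434] ((0.5227006673812866, -0.24211280047893524), (0.05640917643904686, 0.02746381238102913), 1.8034998178482056)
 nose 239 [0.5170273  0.08932234 0.12474372] ((0.5164550542831421, 0.09168239682912827), (0.059041984379291534, 0.06754423677921295), 88.42953491210938)
 foot 922 ((0.5192878842353821, 0.1621275395154953), (0.14758089184761047, 0.14804796874523163), 88.4137954711914)
 upr 367 ((0.5200747847557068, 0.20713704824447632), (0.018999651074409485, 0.10583033412694931), 88.61186218261719)
s0 red 81 [ 0.51881882 -0.20585684  0.0869655 ] [ 0.50752542 -0.21711383  0.0704788 ] [ 0.5276127  -0.19140678  0.09506185]
 redtop [ 0.51712902 -0.2038777   0.09149093] 49
```

{"op": "send_rows", "data": {
  "moves": [
    [-0.038,0.0325,0,0,0.6],
    [-0.038,0.0325,0,0,0.6],
    [-0.038,0.0325,0,0,0.6],
    [-0.038,0.0325,0,0,0.6],
    [-0.038,0.0325,0,0,0.6]
  ],
  "grip_force": 20
}}

```text
clock: 0.6
position: [0.2692, 0.3461, 0.2122]
tool_rot: [[0.276, 0.961, -0.006], [0.961, -0.276, -0.009], [-0.01, -0.003, -1.0]]
force: [1.0, -0.2, 0.3]
width: 0.0583
```

{"op": "send_rows", "data": {
  "moves": [
    [-0.038,0.0325,0,0,0.6],
    [-0.038,0.0325,0,0,0.6],
    [-0.038,0.0325,0,0,0.6],
    [-0.038,0.0325,0,0,0.6],
    [-0.038,0.0325,0,0,0.6]
  ]
}}

```text
clock: 1.1
position: [0.3703, 0.1175, 0.2123]
tool_rot: [[0.273, 0.962, -0.005], [0.962, -0.273, -0.009], [-0.01, -0.003, -1.0]]
force: [1.8, -0.3, -0.1]
width: 0.0558
```

```bash
cat >> h.py <<'E'
def plan(x,y,z,yaw,grip,step=.05,deg=8.5):
    """print the total tool-frame shift and a row list from the present pose"""
    o=r.observe(); p=o["position"]; R=o["tool_rot"]; y0=np.degrees(np.arctan2(R[1,0],R[0,0]))
    d=np.array([x,y,z])-p; dy=(yaw-y0+180)%360-180
    n=int(max(np.ceil(np.linalg.norm(d)/step),np.ceil(abs(dy)/deg),1))
    rows=[]
    for i in range(n):
        a=np.radians(y0+dy*i/n); A=np.array([[np.cos(a),np.sin(a),0],[np.sin(a),-np.cos(a),0],[0,0,-1]])
        rows.append([round(float(q),4) for q in A.T@d/n]+[round(-dy/n,2),grip])
    print("pos",p.round(4),"yaw",round(y0,2),"F",o["force"].round(1),"w",round(o["width"],4),"t",o["clock"]); print("d",d.round(4),n); print(*rows,sep="\n")
E
python3 -c "
from h import *
plan(.5155,-.2002,.2,14,.6)"
```

```text
pos [0.3703 0.1175 0.2123] yaw 74.16 F [ 1.8 -0.3 -0.1] w 0.0558 t 1.1
d [ 0.1452 -0.3177 -0.0123] 8
[-0.0332, 0.0283, 0.0015, np.float64(7.52), 0.6]
[-0.0293, 0.0324, 0.0015, np.float64(7.52), 0.6]
[-0.0248, 0.036, 0.0015, np.float64(7.52), 0.6]
[-0.0198, 0.0389, 0.0015, np.float64(7.52), 0.6]
[-0.0146, 0.0412, 0.0015, np.float64(7.52), 0.6]
[-0.0091, 0.0427, 0.0015, np.float64(7.52), 0.6]
[-0.0034, 0.0435, 0.0015, np.float64(7.52), 0.6]
[0.0023, 0.0436, 0.0015, np.float64(7.52), 0.6]
```

{"op": "send_rows", "data": {
  "moves": [
    [-0.033,0.028,0.0015,7.5,0.6],
    [-0.029,0.032,0.0015,7.5,0.6],
    [-0.025,0.036,0.0015,7.5,0.6],
    [-0.02,0.039,0.0015,7.5,0.6],
    [-0.0145,0.041,0.0015,7.5,0.6]
  ]
}}

```text
clock: 1.6
position: [0.4602, -0.0915, 0.2055]
tool_rot: [[0.816, 0.577, -0.004], [0.577, -0.816, -0.009], [-0.008, 0.005, -1.0]]
force: [0.2, -0.4, -0.9]
width: 0.0557
```

{"op": "send_rows", "data": {
  "moves": [
    [-0.009,0.0425,0.0015,7.5,0.6],
    [-0.0035,0.0435,0.0015,7.5,0.6],
    [0.002,0.0435,0.0015,7.5,0.6],
    [0,0,0,0,0.6],
    [0,0,0,0,0.6]
  ]
}}

```text
clock: 2.1
position: [0.5109, -0.2224, 0.1974]
tool_rot: [[0.981, 0.194, -0.009], [0.194, -0.981, -0.007], [-0.01, 0.005, -1.0]]
force: [-0.2, 0.4, -0.3]
width: 0.0558
```

```bash
python3 -c "
from h import *
plan(.5155,-.2002,.16,14,.6)
s=snap('wrist'); np.savez('w1.npz',**s); save(s,'w1.png'); print(s['extrinsics'].round(3))
"
```

```text
pos [ 0.5109 -0.2224  0.1974] yaw 11.18 F [-0.2  0.4 -0.3] w 0.0558 t 2.1
d [ 0.0046  0.0222 -0.0374] 1
[0.0088, -0.0209, 0.0374, np.float64(-2.82), 0.6]
[[ 0.981  0.195 -0.01  -0.456]
 [-0.19   0.941 -0.281  0.333]
 [-0.045  0.277  0.96  -0.287]
 [ 0.     0.     0.     1.   ]]
```

View pics/w1.png

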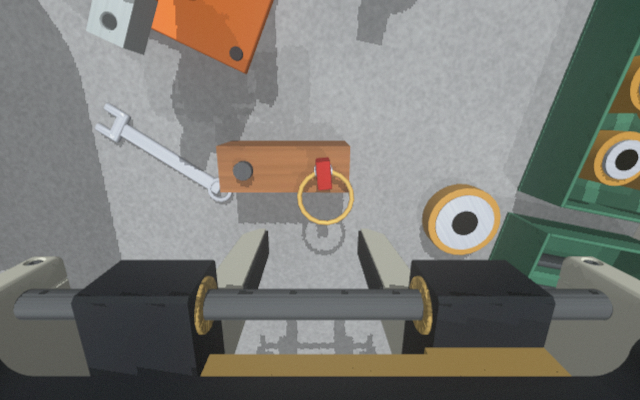

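Wrist view: red block at about (323,175), with the ring below it centred at (326,196). The block's sides run nearly vertical in the image, so the tool yaw is close. The dowel is at (243,171).

```bash
cat >> h.py <<'E'
def pin(s,zlo=.088,zhi=.1):
    W=world(s);hsv=cv2.cvtColor(s["pixels"],cv2.COLOR_BGR2HSV).astype(int);H,S,V=hsv[...,0],hsv[...,1],hsv[...,2]
    m=((H<5)|(H>174))&(S>150)&(V>60)&(W[...,2]>zlo)&(W[...,2]<zhi)
    return W[m],cv2.minAreaRect(W[m][:,:2].astype(np.float32)),m
E
python3 - <<'E'
from h import *
s=dict(np.load("w1.npz")); p,rc,m=pin(s); print(len(p),p.mean(0),rc)
W=world(s);hsv=cv2.cvtColor(s["pixels"],cv2.COLOR_BGR2HSV).astype(int)
v,u=np.mgrid[0:400,0:640]
g=(hsv[...,0]>15)&(hsv[...,0]<35)&(hsv[...,1]>90)&(u>290)&(u<360)&(v>150)&(v<226)&(W[...,2]>.06)
q=W[g];print("ring",len(q),q.mean(0)); 
# circle fit
A=np.c_[2*q[:,:2],np.ones(len(q))];c=np.linalg.lstsq(A,(q[:,:2]**2).sum(1),rcond=None)[0];print(c[:2],np.sqrt(c[2]+c[:2]@c[:2]))
d=c[:2]-np.array(rc[0]);print("yaw",np.degrees(np.arctan2(d[0],-d[1])))
k=(abs(W[...,2]-.06)<.004)&(u>200)&(u<360)&(v>130)&(v<200)&(hsv[...,0]<20)&(hsv[...,1]>80);print("rack",k.sum(),cv2.minAreaRect(W[k][:,:2].astype(np.float32)))
E
```

```text
391 [ 0.51551667 -0.20005086  0.09282892] ((0.5153994560241699, -0.20039856433868408), (0.01338045485317707, 0.027812350541353226), 17.36408042907715)
ring 640 [ 0.52347258 -0.22799126  0.07491232]
[ 0.52330109 -0.22648324] 0.02703663484318785
yaw 16.852739087529365
rack 5067 ((0.4743993282318115, -0.20850208401679993), (0.13951556384563446, 0.050065137445926666), 11.263420104980469)
```

{"op": "send_rows", "data": {
  "moves": [
    [0.0085,-0.021,0.02,0,0.6],
    [0,0,0.02,-6,0.6],
    [0,0,0.02,0,0.6],
    [0,0,0.015,0,0.6],
    [0,0,0,0,0.6]
  ]
}}

```text
clock: 2.65
position: [0.5142, -0.1945, 0.1217]
tool_rot: [[0.951, 0.309, -0.006], [0.309, -0.951, -0.008], [-0.008, 0.005, -1.0]]
force: [0.4, 0.7, -0.5]
width: 0.0561
```

```bash
python3 -c "
from h import *
plan(.5154,-.2004,.0765,17.1,.6,step=.03)"
```

```text
pos [ 0.5142 -0.1945  0.1217] yaw 18.01 F [ 0.4  0.7 -0.5] w 0.0561 t 2.65
d [ 0.0012 -0.0059 -0.0452] 2
[-0.0004, 0.003, 0.0226, np.float64(0.46), 0.6]
[-0.0003, 0.003, 0.0226, np.float64(0.46), 0.6]
```

{"op": "send_rows", "data": {
  "moves": [
    [0,0.006,0.015,0.9,0.6],
    [0,0,0.015,0,0.6],
    [0,0,0.008,0,0.6],
    [0,0,0,0,0.6],
    [0,0,0,0,0.6]
  ]
}}

```text
clock: 3.15
position: [0.517, -0.2009, 0.0827]
tool_rot: [[0.956, 0.294, -0.003], [0.293, -0.956, -0.009], [-0.006, 0.007, -1.0]]
force: [0.1, -0.1, -0.1]
width: 0.0556
```

```bash
python3 -c "
from h import *
plan(.5154,-.2004,.0768,17.1,.6,step=.03)"
```

```text
pos [ 0.517  -0.2009  0.0827] yaw 17.07 F [ 0.1 -0.1 -0.1] w 0.0556 t 3.15
d [-0.0016  0.0005 -0.0059] 1
[-0.0014, -0.0009, 0.0059, np.float64(-0.03), 0.6]
```

{"op": "send_rows", "data": {
  "moves": [
    [-0.0015,-0.001,0.006,0,0.6],
    [0,0,0,0,0.6],
    [0,0,0,0,0],
    [0,0,0,0,0],
    [0,0,0,0,0]
  ],
  "grip_force": 15
}}

```text
clock: 3.65
position: [0.5161, -0.2011, 0.0779]
tool_rot: [[0.956, 0.293, -0.001], [0.293, -0.956, -0.01], [-0.004, 0.009, -1.0]]
force: [0.5, 0.3, 0.1]
width: 0.0367
```

{"op": "send_rows", "data": {
  "moves": [
    [0,0,0,0,0],
    [0,0,0,0,0],
    [0,0,0,0,0],
    [0,0,0,0,0],
    [0,0,0,0,0]
  ],
  "grip_force": 40
}}

```text
clock: 4.15
position: [0.5165, -0.2012, 0.0784]
tool_rot: [[0.956, 0.293, -0.0], [0.293, -0.956, -0.01], [-0.003, 0.01, -1.0]]
force: [1.8, -0.1, 0.4]
width: 0.0135
```

{"op": "send_rows", "data": {
  "moves": [
    [0,0,-0.01,0,0],
    [0,0,-0.02,0,0],
    [0,0,-0.03,0,0],
    [0,0,-0.035,0,0],
    [0,0,-0.035,0,0]
  ]
}}

```text
clock: 4.65
position: [0.5128, -0.198, 0.2067]
tool_rot: [[0.956, 0.293, -0.011], [0.293, -0.956, -0.005], [-0.012, 0.002, -1.0]]
force: [0.3, -0.2, -3.0]
width: 0.014
```

```bash
python3 -c "
from h import *
plan(.516,.03,.215,-1.6,0)"
```

```text
pos [ 0.5128 -0.198   0.2067] yaw 17.05 F [ 0.3 -0.2 -3. ] w 0.014 t 4.65
d [0.0032 0.228  0.0083] 5
[0.014, -0.0434, -0.0017, np.float64(3.73), 0]
[0.0111, -0.0442, -0.0017, np.float64(3.73), 0]
[0.0082, -0.0448, -0.0017, np.float64(3.73), 0]
[0.0053, -0.0453, -0.0017, np.float64(3.73), 0]
[0.0023, -0.0455, -0.0017, np.float64(3.73), 0]
```

{"op": "send_rows", "data": {
  "moves": [
    [0.014,-0.043,-0.002,3.75,0],
    [0.011,-0.044,-0.002,3.75,0],
    [0.008,-0.045,-0.002,3.75,0],
    [0.005,-0.045,-0.002,3.75,0],
    [0.002,-0.03,-0.002,3.75,0]
  ]
}}

```text
clock: 5.15
position: [0.5199, 0.0146, 0.2265]
tool_rot: [[0.999, -0.05, 0.003], [-0.05, -0.999, -0.01], [0.003, 0.01, -1.0]]
force: [0.4, -0.2, -3.1]
width: 0.0135
```

{"op": "send_rows", "data": {
  "moves": [
    [0,0,0,0,0],
    [0,0,0,0,0],
    [0,0,0,0,0],
    [0,0,0,0,0],
    [0,0,0,0,0]
  ]
}}

```text
clock: 5.65
position: [0.5194, 0.0164, 0.228]
tool_rot: [[0.999, -0.046, 0.003], [-0.046, -0.999, -0.01], [0.004, 0.01, -1.0]]
force: [0.6, -0.0, -2.0]
width: 0.0138
```

```bash
python3 -c "
from h import *
plan(.516,.03,.215,-1.6,0)
s=snap('wrist'); np.savez('w2.npz',**s); a=snap('top'); np.savez('t2.npz',**a)
im=np.vstack([s['pixels'],cv2.resize(a['pixels'][140:240,260:420],None,fx=4,fy=4)]);cv2.imwrite('pics/w2.png',cv2.resize(im,None,fx=.75,fy=.75,interpolation=cv2.INTER_AREA))
"
```

```text
pos [0.5194 0.0164 0.228 ] yaw -2.65 F [ 0.6 -0.  -2. ] w 0.0138 t 5.65
d [-0.0034  0.0136 -0.013 ] 1
[-0.0041, -0.0135, 0.013, np.float64(-1.05), 0]
```

View pics/w2.png

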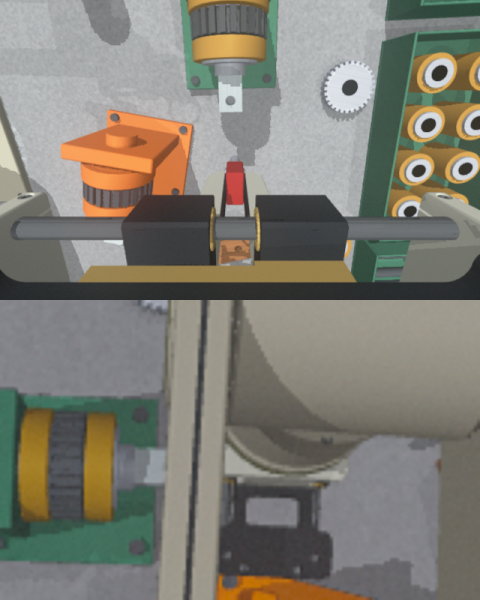

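The pin is held with its red block at wrist pixel (313,244), full resolution. The nose is at about (307,125) with its cross hole clearly visible at (308,133). I measure both in this same view.

```bash
cat >> h.py <<'E'
def ray(s,uv,z):
    T=np.linalg.inv(s["extrinsics"]); uv=np.atleast_2d(uv).astype(float)
    d=np.c_[(uv[:,0]-s["cx"])/s["fx"],-(uv[:,1]-s["cy"])/s["fy"],-np.ones(len(uv))]@T[:3,:3].T; c=T[:3,3]
    return (c+d*((z-c[2])/d[:,2])[:,None])[:,:2]
def nose(s):
    W=world(s);v,u=np.mgrid[0:400,0:640];hsv=cv2.cvtColor(s["pixels"],cv2.COLOR_BGR2HSV).astype(int)
    m=(abs(W[...,2]-.124)<.005)&(abs(W[...,0]-.517)<.03)&(W[...,1]>.03)&(W[...,1]<.115)
    n,l,st,ct=cv2.connectedComponentsWithStats(m.astype(np.uint8)); i=1+np.argmax(st[1:,4]); b=l==i
    return W,hsv,b
E
python3 - <<'E'
from h import *
s=dict(np.load("w2.npz")); W,hsv,b=nose(s)
print(s["fx"],b.sum(),W[b].mean(0),W[b].min(0),W[b].max(0))
g=s["pixels"].max(2)
np.set_printoptions(linewidth=250)
print(g[108:150:2,288:330:2])
print((W[108:150:3,288:330:3,2]*1000).round(0))
for z in((.156,)):pass
p,rc,m=pin(s,.15,.3); v,u=np.nonzero(m); print("red",len(p),p.min(0),p.max(0),p.mean(0),rc,u.min(),u.max(),v.min(),v.max())
t=p[p[:,2]>p[:,2].max()-.004]; print(len(t),t.mean(0),cv2.minAreaRect(t[:,:2].astype(np.float32)))
E
```

```text
289.1038365512945 1691 [0.51699609 0.08916958 0.12511874] [0.50030981 0.06194359 0.11909138] [0.53477354 0.11498586 0.12899016]
[[116 120 168 167 169 167 170 164 170 168 168 170 170 168 165 167 167 147 124 119 121]
 [115 118 225 222 189 169 170 163 168 167 168 166 171 168 165 167 167 147 124 125 124]
 [114 112 225 222 212 204 205 195 204 203 167 169 168 167 165 166 210 180 124 123 123]
 [113 112 225 223 225 224 227 222 225 224 165 167 170 170 164 168 189 180 125 124 124]
 [115 115 226 221 223 225 226 221 225 223 224 223 225 224 222 224 223 180 118 120 118]
 [114 116 218 221 224 224 226 221 226 224 224 225 225 224 223 225 224 181 127 129 127]
 [139 139 220 222 223 223 225 220 224 225 224 223 226 225 223 224 224 185 140 144 140]
 [136 136 219 223 223 225 225 221 223 224 223 224 226 224 222 224 223 202 141 140 139]
 [133 137 212 222 222 224 223 220 223 222 222 223 224 224 222 224 225 201 139 138 139]
 [155 136 214 222 223 223 224 220 222 224 223 224 225 224 222 223 222 199 132 135 138]
 [177 135 215 220 222 224 224 221 175 156 156 193 222 224 221 222 223 197 135 140 140]
 [177 141 209 2
[... 1567 characters left out ...]
5. 125.   1.   2.]
 [  1.   1. 125. 124. 126. 116. 103. 107. 125. 125. 127. 125.   0.  -0.]
 [  2.   2. 125. 126. 126. 125. 125. 125. 125. 126. 125. 125.   1.   0.]
 [  0.   2. 125. 124. 124. 126. 125. 124. 126. 126. 125. 124.   1.   1.]
 [  0.   3. 126. 126. 125. 125. 126. 125. 126. 126. 125. 126.  -0.  -0.]]
red 1032 [0.51226409 0.00298205 0.22135966] [0.5260717  0.03183515 0.24452758] [0.51905439 0.01925011 0.24183378] ((0.5188148617744446, 0.017387647181749344), (0.028430381789803505, 0.013215925544500351), 86.58556365966797) 301 324 216 272
948 [0.51908792 0.01822929 0.24250942] ((0.5188148617744446, 0.017387647181749344), (0.028430381789803505, 0.013215925544500351), 86.58556365966797)
```

```bash
python3 - <<'E'
from h import *
s=dict(np.load("w2.npz")); W,hsv,b=nose(s)
g=s["pixels"].max(2); sub=(g[120:146,296:320]<185).astype(np.uint8)
n,l,st,ct=cv2.connectedComponentsWithStats(sub); i=1+np.argmax(st[1:,4]); c,_=cv2.findContours((l==i).astype(np.uint8),cv2.RETR_EXTERNAL,cv2.CHAIN_APPROX_NONE)
e=cv2.fitEllipse(c[0]); M=cv2.moments((l==i).astype(np.uint8),True);uv=np.array([M["m10"]/M["m00"]+296,M["m01"]/M["m00"]+120]);print(e,st[i],uv,ray(s,uv,.1245))
P=ray(s,c[0][:,0]+[296,120],.1245);print("size",np.ptp(P,0))
rc=cv2.minAreaRect(W[b&(W[...,1]<.105)][:,:2].astype(np.float32));print("nose",rc)
q=W[b]; xs=[]
for y in np.arange(.066,.112,.004):
    k=q[abs(q[:,1]-y)<.002,0]; xs.append((y,(np.percentile(k,1)+np.percentile(k,99))/2,np.ptp(k)))
xs=np.array(xs);print(xs.round(4)); f=np.polyfit(xs[:8,0],xs[:8,1],1);print("yaw",np.degrees(-np.arctan(f[0])),"x at .0749",np.polyval(f,.0749))
E
```

```text
((10.66544246673584, 13.856842994689941), (12.145033836364746, 12.493452072143555), 60.518428802490234) [  4   8  14  13 136] [306.66911765 133.84558824] [[0.51651178 0.07538891]]
size [0.01192061 0.01091006]
nose ((0.517035186290741, 0.08405426889657974), (0.043642446398735046, 0.028589066118001938), 86.6100845336914)
[[0.066  0.5163 0.0279]
 [0.07   0.5166 0.0277]
 [0.074  0.5167 0.0276]
 [0.078  0.5165 0.0265]
 [0.082  0.5167 0.0272]
 [0.086  0.5165 0.0272]
 [0.09   0.5166 0.0272]
 [0.094  0.5169 0.027 ]
 [0.098  0.5171 0.027 ]
 [0.102  0.5173 0.0268]
 [0.106  0.5171 0.0342]
 [0.11   0.5176 0.0344]]
yaw -0.6787528288609223 x at .0749 0.5165363338399054
```

{"op": "send_rows", "data": {
  "moves": [
    [-0.004,-0.02,0,-1.1,0],
    [-0.001,-0.02,0,0,0],
    [0,-0.015,0.01,0,0],
    [0,0,0.01,0,0],
    [0,0,0.005,0,0]
  ]
}}

```text
clock: 6.25
position: [0.517, 0.0704, 0.2006]
tool_rot: [[1.0, -0.03, 0.004], [-0.03, -0.999, -0.011], [0.004, 0.011, -1.0]]
force: [-0.1, -0.7, -2.1]
width: 0.0135
```

{"op": "send_rows", "data": {
  "moves": [
    [0,0,0,0,0],
    [0,0,0,0,0],
    [0,0,0,0,0],
    [0,0,0,0,0],
    [0,0,0,0,0]
  ]
}}

```text
clock: 6.75
position: [0.5165, 0.0683, 0.199]
tool_rot: [[0.999, -0.032, 0.001], [-0.032, -0.999, -0.012], [0.001, 0.012, -1.0]]
force: [-0.2, 0.1, -1.6]
width: 0.0137
```

```bash
python3 -c "
from h import *
plan(.5169,.0749,.186,-1.6,0)"
```

```text
pos [0.5165 0.0683 0.199 ] yaw -1.86 F [-0.2  0.1 -1.6] w 0.0137 t 6.75
d [ 0.0004  0.0066 -0.013 ] 1
[0.0002, -0.0066, 0.013, np.float64(-0.26), 0]
```

{"op": "send_rows", "data": {
  "moves": [
    [0,-0.006,0.005,0,0],
    [0,0,0.005,0,0],
    [0,0,0,0,0],
    [0,0,0,0,0],
    [0,0,0,0,0]
  ]
}}

```text
clock: 7.25
position: [0.5169, 0.0747, 0.1883]
tool_rot: [[0.999, -0.033, 0.002], [-0.032, -0.999, -0.012], [0.002, 0.012, -1.0]]
force: [-0.5, -0.7, -2.0]
width: 0.0135
```

```bash
python3 - <<'E'
from h import *
plan(.5169,.0749,.186,-1.6,0)
s=snap("wrist"); p,rc,m=pin(s,.15,.3); t=p[p[:,2]>p[:,2].max()-.005]; print("red",t.mean(0),cv2.minAreaRect(t[:,:2].astype(np.float32)))
W,hsv,b=nose(s); print(b.sum(),W[b].min(0),W[b].max(0)); save(s,"w3.png",(200,60,440,300),2.5)
print(r.observe()["position"],r.observe()["position"])
E
```

```text
pos [0.5169 0.0747 0.1883] yaw -1.86 F [-0.5 -0.7 -2. ] w 0.0135 t 7.25
d [ 0.      0.0002 -0.0023] 1
[0.0, -0.0002, 0.0023, np.float64(-0.26), 0]
red [0.51663482 0.07662642 0.202853  ] ((0.5162364840507507, 0.07560751587152481), (0.02830611728131771, 0.013273945078253746), 87.06473541259766)
1631 [0.50050023 0.06190618 0.11905762] [0.53447184 0.1149089  0.12899905]
[0.51693789 0.07472228 0.18842406] [0.51693789 0.07472228 0.18842406]
```

View pics/w3.png

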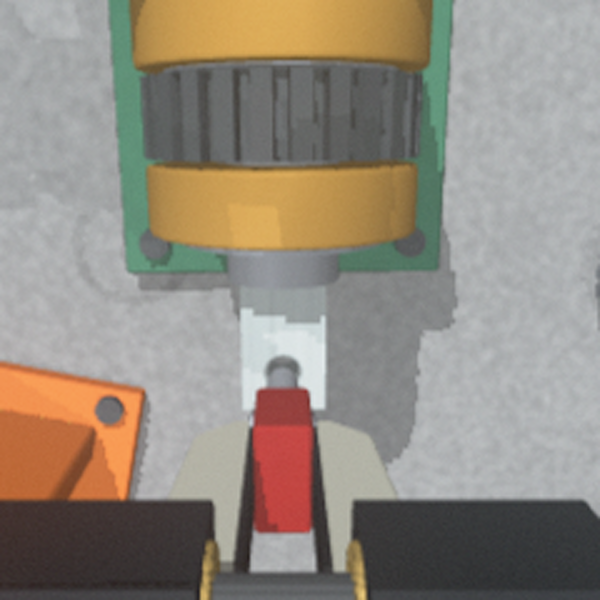

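The shank foot sits just over the hole (crop (283,370)) and is centred in x. I descend slowly, watching the force.

{"op": "send_rows", "data": {
  "moves": [
    [0,0,0.003,0,0],
    [0,0,0.002,0,0],
    [0,0,0.002,0,0],
    [0,0,0.001,0,0],
    [0,0,0,0,0]
  ]
}}

```text
clock: 7.8
position: [0.517, 0.0745, 0.1799]
tool_rot: [[0.999, -0.033, 0.002], [-0.033, -0.999, -0.012], [0.002, 0.012, -1.0]]
force: [1.3, -0.5, -2.4]
width: 0.0137
```

{"op": "send_rows", "data": {
  "moves": [
    [0,0,0.001,0,0],
    [0,0,0.001,0,0],
    [0,0,0.001,0,0],
    [0,0,0.001,0,0],
    [0,0,0,0,0]
  ]
}}

```text
clock: 8.3
position: [0.5171, 0.0744, 0.1756]
tool_rot: [[0.999, -0.033, 0.002], [-0.033, -0.999, -0.012], [0.003, 0.012, -1.0]]
force: [0.4, 0.1, -2.6]
width: 0.0136
```

{"op": "send_rows", "data": {
  "moves": [
    [0,0,0.0015,0,0],
    [0,0,0.0015,0,0],
    [0,0,0.0015,0,0],
    [0,0,0.0015,0,0],
    [0,0,0,0,0]
  ]
}}

```text
clock: 8.8
position: [0.5171, 0.0744, 0.169]
tool_rot: [[0.999, -0.033, 0.002], [-0.033, -0.999, -0.012], [0.003, 0.012, -1.0]]
force: [-0.8, 0.0, -1.2]
width: 0.0138
```

{"op": "send_rows", "data": {
  "moves": [
    [0,0,0.002,0,0],
    [0,0,0.002,0,0],
    [0,0,0.002,0,0],
    [0,0,0.002,0,0],
    [0,0,0.002,0,0]
  ]
}}

```text
clock: 9.3
position: [0.5173, 0.0742, 0.1585]
tool_rot: [[0.999, -0.033, 0.003], [-0.033, -0.999, -0.012], [0.003, 0.012, -1.0]]
force: [-0.3, -0.4, -3.1]
width: 0.0134
```

{"op": "send_rows", "data": {
  "moves": [
    [0,0,0.002,0,0],
    [0,0,0.002,0,0],
    [0,0,0.002,0,0],
    [0,0,0.002,0,0],
    [0,0,0.002,0,0]
  ]
}}

```text
clock: 9.8
position: [0.5173, 0.0741, 0.1475]
tool_rot: [[0.999, -0.033, 0.002], [-0.033, -0.999, -0.012], [0.003, 0.012, -1.0]]
force: [0.2, -0.5, -1.9]
width: 0.0138
```

{"op": "send_rows", "data": {
  "moves": [
    [0,0,0.001,0,0],
    [0,0,0.001,0,0],
    [0,0,0.001,0,0],
    [0,0,0.0005,0,0],
    [0,0,0,0,0]
  ]
}}

```text
clock: 10.3
position: [0.5172, 0.0741, 0.1434]
tool_rot: [[0.999, -0.033, 0.002], [-0.033, -0.999, -0.012], [0.003, 0.012, -1.0]]
force: [0.1, 0.4, -1.7]
width: 0.0135
```

{"op": "send_rows", "data": {
  "moves": [
    [0,0,0.0005,0,0],
    [0,0,0.0005,0,0],
    [0,0,0,0,0],
    [0,0,0,0,0],
    [0,0,0,0,0]
  ]
}}

```text
clock: 10.8
position: [0.5173, 0.074, 0.1425]
tool_rot: [[0.999, -0.033, 0.003], [-0.033, -0.999, -0.012], [0.003, 0.012, -1.0]]
force: [-0.1, -0.6, -2.6]
width: 0.0137
```

{"op": "send_rows", "data": {
  "moves": [
    [0,0,0.0005,0,0],
    [0,0,0.0003,0,0],
    [0,0,0,0,0],
    [0,0,0,0,0],
    [0,0,0,0,0]
  ]
}}

```text
clock: 11.3
position: [0.5176, 0.074, 0.1424]
tool_rot: [[0.999, -0.033, 0.003], [-0.033, -0.999, -0.012], [0.004, 0.012, -1.0]]
force: [0.0, -0.4, -0.6]
width: 0.0135
```

{"op": "send_rows", "data": {
  "moves": [
    [0,0,0.0008,0,0],
    [0,0,0.0005,0,0],
    [0,0,0.0005,0,0],
    [0,0,0,0,0],
    [0,0,0,0,0]
  ]
}}

```text
clock: 11.8
position: [0.518, 0.0741, 0.1423]
tool_rot: [[0.999, -0.033, 0.004], [-0.033, -0.999, -0.012], [0.005, 0.012, -1.0]]
force: [-2.6, -0.0, 2.0]
width: 0.0136
```

Contact at TCP z 0.1423, 18.3 mm above the nose top. That matches the grasp height, so the collar is seated. I release, rise and look.

{"op": "send_rows", "data": {
  "moves": [
    [0,0,-0.0003,0,0.16],
    [0,0,0,0,0.2],
    [0,0,0,0,0.4],
    [0,0,0,0,0.5],
    [0,0,0,0,0.5]
  ]
}}

```text
clock: 12.3
position: [0.5185, 0.0741, 0.1421]
tool_rot: [[0.999, -0.033, 0.005], [-0.033, -0.999, -0.012], [0.006, 0.011, -1.0]]
force: [-0.1, 0.3, 0.5]
width: 0.0379
```

{"op": "send_rows", "data": {
  "moves": [
    [0,0,0,0,0.5],
    [0,0,-0.01,0,0.5],
    [0,0,-0.02,0,0.5],
    [0,0,-0.03,0,0.5],
    [0,0,-0.02,0,0.5]
  ]
}}

```text
clock: 12.8
position: [0.5155, 0.0749, 0.2225]
tool_rot: [[0.999, -0.033, -0.002], [-0.033, -0.999, -0.012], [-0.001, 0.012, -1.0]]
force: [0.9, 0.1, 0.4]
width: 0.0463
```

{"op": "send_rows", "data": {
  "moves": [
    [0,0.03,0,0,0.3],
    [0,0.03,0,0,0],
    [0,0.015,0,0,0],
    [0,0,0,0,0],
    [0,0,0,0,0]
  ]
}}

```text
clock: 13.3
position: [0.5164, -0.0014, 0.2332]
tool_rot: [[0.999, -0.031, 0.011], [-0.031, -0.999, -0.012], [0.011, 0.012, -1.0]]
force: [0.1, 0.1, -0.4]
width: 0.011
```

```bash
python3 - <<'E'
from h import *
plan(.517,.022,.16,-1.6,0)
s=snap("wrist"); np.savez("w4.npz",**s); b=snap("scene")
p,rc,m=pin(s,.12,.3); t=p[p[:,2]>p[:,2].max()-.005]; print("red",t.mean(0),cv2.minAreaRect(t[:,:2].astype(np.float32)))
im=np.hstack([s["pixels"][40:290,170:470],cv2.resize(b["pixels"][160:235,300:390],(300,250),interpolation=cv2.INTER_CUBIC)]);cv2.imwrite("pics/w4.png",cv2.resize(im,None,fx=1.3,fy=1.3))
W=world(s);hsv=cv2.cvtColor(s["pixels"],cv2.COLOR_BGR2HSV).astype(int)
g=(hsv[...,0]>15)&(hsv[...,0]<35)&(hsv[...,1]>90)&(W[...,1]<.075)&(W[...,1]>-.02)&(abs(W[...,0]-.517)<.04)&(W[...,2]>.1)&(W[...,2]<.15)
q=W[g];print("ring",len(q),q.min(0),q.max(0),q.mean(0))
E
```

```text
pos [ 0.5164 -0.0014  0.2332] yaw -1.78 F [ 0.1  0.1 -0.4] w 0.011 t 13.3
d [ 0.0006  0.0234 -0.0732] 2
[-0.0001, -0.0117, 0.0366, np.float64(-0.09), 0]
[-0.0001, -0.0117, 0.0366, np.float64(-0.09), 0]
red [0.51750553 0.07461272 0.15698262] ((0.517398476600647, 0.0744640901684761), (0.025683026760816574, 0.012291121296584606), 88.27754974365234)
ring 841 [0.48728171 0.01798627 0.13523285] [0.54582695 0.07430924 0.14340032] [0.51690778 0.04454246 0.13952177]
```

View pics/w4.png

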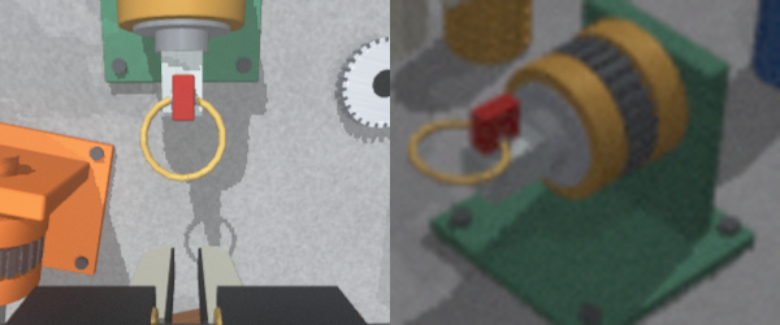

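The pin is seated (block top 0.157, yaw about -1.7°). The ring is open out past the nose end, with its far bar at y≈0.0195, z≈0.138. I move the shut fingertips above it.

{"op": "send_rows", "data": {
  "moves": [
    [0,-0.014,0.02,0,0],
    [0,-0.013,0.025,0,0],
    [0,0,0.02,0,0],
    [0,0,0.008,0,0],
    [0,0,0,0,0]
  ],
  "grip_force": 20
}}

```text
clock: 13.9
position: [0.5185, 0.0305, 0.1583]
tool_rot: [[1.0, -0.026, 0.012], [-0.025, -1.0, -0.011], [0.012, 0.011, -1.0]]
force: [0.4, -0.2, -0.5]
width: 0.0003
```

{"op": "send_rows", "data": {
  "moves": [
    [0,0,0,0,0],
    [0,0,0,0,0],
    [0,0,0,0,0],
    [0,0,0,0,0],
    [0,0,0,0,0]
  ]
}}

```text
clock: 14.4
position: [0.5206, 0.0305, 0.1623]
tool_rot: [[1.0, -0.026, 0.017], [-0.025, -1.0, -0.011], [0.017, 0.011, -1.0]]
force: [-0.1, 0.2, 1.2]
width: 0.0003
```

{"op": "send_rows", "data": {
  "moves": [
    [-0.0035,0.007,0.006,0,0],
    [0,0,0.006,0,0],
    [0,0,0.003,0,0],
    [0,0,0,0,0],
    [0,0,0,0,0]
  ]
}}

```text
clock: 14.9
position: [0.5166, 0.0223, 0.1459]
tool_rot: [[1.0, -0.027, 0.017], [-0.026, -1.0, -0.011], [0.017, 0.011, -1.0]]
force: [-0.2, 0.2, -1.2]
width: 0.0007
```

Now I press the ring down along its arc: 2–3 mm rows with a little drift toward the nose.

{"op": "send_rows", "data": {
  "moves": [
    [0,0,0.002,0,0],
    [0,0,0.002,0,0],
    [0,0,0.002,0,0],
    [0,0,0.002,0,0],
    [0,0,0.002,0,0]
  ]
}}

```text
clock: 15.4
position: [0.5176, 0.022, 0.1361]
tool_rot: [[0.999, -0.026, 0.019], [-0.026, -1.0, -0.012], [0.019, 0.011, -1.0]]
force: [-0.2, -1.8, 2.7]
width: 0.0007
```

```bash
python3 - <<'E'
from h import *
plan(.517,.024,.12,-1.6,0)
E
```

```text
pos [0.5176 0.022  0.1361] yaw -1.49 F [-0.2 -1.8  2.7] w 0.0007 t 15.4
d [-0.0006  0.002  -0.0161] 1
[-0.0007, -0.002, 0.0161, np.float64(0.11), 0]
```

Contact at about 3 N; I continue.

{"op": "send_rows", "data": {
  "moves": [
    [0,0,0.003,0,0],
    [0,-0.0005,0.003,0,0],
    [0,-0.0005,0.003,0,0],
    [-0.0005,-0.0005,0.003,0,0],
    [0,-0.0005,0.003,0,0]
  ]
}}

```text
clock: 15.9
position: [0.5182, 0.0237, 0.1207]
tool_rot: [[0.999, -0.026, 0.02], [-0.026, -1.0, -0.012], [0.021, 0.012, -1.0]]
force: [-0.6, 0.7, 2.0]
width: 0.0004
```

{"op": "send_rows", "data": {
  "moves": [
    [-0.0005,-0.001,0.0025,0,0],
    [0,-0.001,0.0025,0,0],
    [-0.0005,-0.001,0.0025,0,0],
    [0,-0.001,0.0025,0,0],
    [0,-0.001,0.0025,0,0]
  ]
}}

```text
clock: 16.4
position: [0.5172, 0.0297, 0.1064]
tool_rot: [[0.999, -0.026, 0.02], [-0.026, -1.0, -0.011], [0.02, 0.011, -1.0]]
force: [-0.4, 1.1, 1.3]
width: 0.0005
```

{"op": "send_rows", "data": {
  "moves": [
    [0,-0.001,0.0025,0,0],
    [0,-0.001,0.0025,0,0],
    [0,0,0.0025,0,0],
    [0,0,0.002,0,0],
    [0,0,0,0,0]
  ]
}}

```text
clock: 16.9
position: [0.5168, 0.0323, 0.0952]
tool_rot: [[1.0, -0.026, 0.018], [-0.025, -1.0, -0.011], [0.018, 0.01, -1.0]]
force: [0.8, 0.0, -0.5]
width: 0.0001
```

```bash
python3 - <<'E'
from h import *
plan(.517,.0,.2,-1.6,0)
b=snap("scene"); save(b,"s5.png",(290,150,400,245),5)
E
```

```text
pos [0.5168 0.0323 0.0952] yaw -1.46 F [ 0.8  0.  -0.5] w 0.0001 t 16.9
d [ 0.0002 -0.0323  0.1048] 3
[0.0003, 0.0108, -0.0349, np.float64(0.05), 0]
[0.0004, 0.0108, -0.0349, np.float64(0.05), 0]
[0.0004, 0.0108, -0.0349, np.float64(0.05), 0]
```

View pics/s5.png

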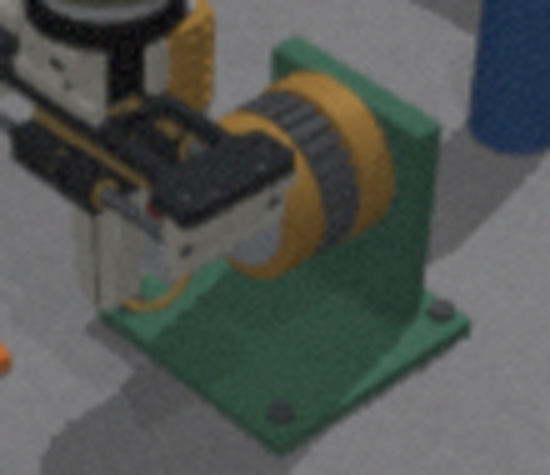

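The force has dropped to zero and the ring shows hanging below the nose. I back off and check.

{"op": "send_rows", "data": {
  "moves": [
    [0,0.02,0,0,0],
    [0,0.02,-0.015,0,0],
    [0,0.02,-0.03,0,0],
    [0,0.02,-0.04,0,0],
    [0,0.02,-0.04,0,0]
  ]
}}

```text
clock: 17.45
position: [0.5064, -0.0672, 0.2164]
tool_rot: [[1.0, -0.022, 0.002], [-0.022, -1.0, -0.009], [0.002, 0.008, -1.0]]
force: [1.3, -0.6, 0.5]
width: 0.0008
```

{"op": "send_rows", "data": {
  "moves": [
    [0,0.04,0,0,0],
    [0,0.04,0,0,0],
    [0,0.02,0,0,0],
    [0,0,0,0,0],
    [0,0,0,0,0]
  ]
}}

```text
clock: 17.95
position: [0.5073, -0.1749, 0.2272]
tool_rot: [[1.0, -0.025, 0.015], [-0.025, -1.0, -0.014], [0.016, 0.014, -1.0]]
force: [-0.4, 0.6, -0.1]
width: 0.0002
```

```bash
python3 - <<'E'
from h import *
plan(.517,-.1,.2,-1.6,0)
b=snap("scene"); s=snap("wrist"); a=snap("top")
p,rc,m=pin(s,.12,.3); print("wrist red",p.max(0)); t=p[p[:,2]>.15]
print(len(t),t.mean(0),cv2.minAreaRect(t[:,:2].astype(np.float32)))
A=np.c_[t[:,:2]-t[:,:2].mean(0),np.ones(len(t))];print("top slope",np.linalg.lstsq(A,t[:,2],rcond=None)[0])
im=np.hstack([cv2.resize(b["pixels"][150:245,300:400],(400,380),interpolation=cv2.INTER_CUBIC),cv2.resize(s["pixels"][0:190,220:420],(400,380),interpolation=cv2.INTER_CUBIC)]);cv2.imwrite("pics/f6.png",im)
W=world(b);hsv=cv2.cvtColor(b["pixels"],cv2.COLOR_BGR2HSV).astype(int)
g=(hsv[...,0]>15)&(hsv[...,0]<35)&(hsv[...,1]>90)&(W[...,1]<.095)&(W[...,1]>0)&(abs(W[...,0]-.517)<.045)&(W[...,2]>.05)&(W[...,2]<.15)
q=W[g];print("ring",len(q),q.min(0),q.max(0)) if len(q) else print("none")
E
```

```text
pos [ 0.5073 -0.1749  0.2272] yaw -1.43 F [-0.4  0.6 -0.1] w 0.0002 t 17.95
d [ 0.0097  0.0749 -0.0272] 2
[0.0039, -0.0375, 0.0136, np.float64(0.09), 0]
[0.0039, -0.0375, 0.0136, np.float64(0.09), 0]Traceback (most recent call last):
  File "<stdin>", line 4, in <module>
    return umr_maximum(a, axis, None, out, keepdims, initial, where)
ValueError: zero-size array to reduction operation maximum which has no identity
```

```bash
python3 - <<'E'
from h import *
b=snap("scene"); a=snap("top")
for n,s in(("scene",b),("top",a)):
    p,rc,m=pin(s,.12,.2); t=p[p[:,2]>.148]; print(n,len(p),t.mean(0),t[:,2].max(),cv2.minAreaRect(t[:,:2].astype(np.float32)))
im=np.hstack([cv2.resize(b["pixels"][150:245,300:400],(400,380),interpolation=cv2.INTER_CUBIC),cv2.resize(a["pixels"][140:235,270:370],(400,380),interpolation=cv2.INTER_CUBIC)]);cv2.imwrite("pics/f6.png",im)
W=world(b);hsv=cv2.cvtColor(b["pixels"],cv2.COLOR_BGR2HSV).astype(int)
g=(hsv[...,0]>12)&(hsv[...,0]<35)&(hsv[...,1]>90)&(W[...,1]<.095)&(W[...,1]>0)&(abs(W[...,0]-.517)<.045)&(W[...,2]>.05)&(W[...,2]<.15)
q=W[g];print("ring",len(q));print(q.min(0),q.max(0),q.mean(0))
E
```

```text
scene 82 [0.51994487 0.07020889 0.15390387] 0.15854739738748735 ((0.5189313888549805, 0.0714234933257103), (0.027895821258425713, 0.013481348752975464), 83.03685760498047)
top 70 [0.51692566 0.07501251 0.15676581] 0.15927560702012167 ((0.5169576406478882, 0.07411543279886246), (0.012028100900352001, 0.025607291609048843), 0.757337749004364)
ring 35
[0.49218609 0.06830094 0.08129851] [0.54734589 0.08262314 0.13308624] [0.53527439 0.07143863 0.11089848]
```

View pics/f6.png

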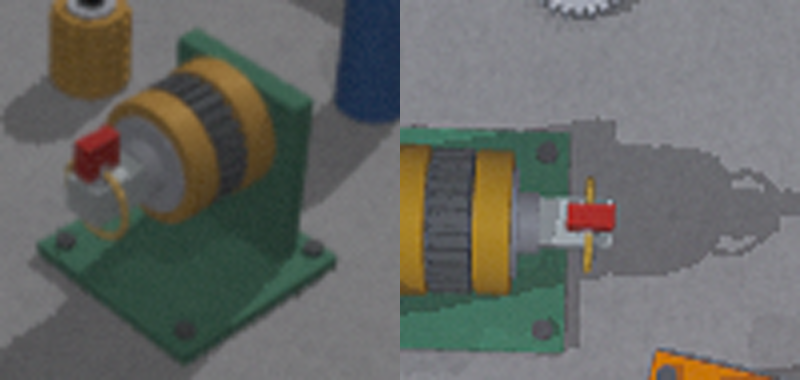

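The ring now hangs in the pin's vertical plane around the nose. The block top is unchanged at 0.157 and the arm is clear, so I hand in.

```bash
python3 -c "
from rig import r
print(r.finish_job())"
```

```text
the job is handed in; nothing more can be done
None
```

The linchpin is seated in the cross hole with its ring snapped shut under the foot, and I handed the job in at about 18 s, well under the 72 s limit.

- **Insertion:** I found the cross hole in the wrist image at about (0.5165, 0.075). The pin went down it with no noticeable resistance. The collar touched the nose with the fingertips 18.3 mm above the nose top, matching the 18.4 mm at which I had gripped the pin. The highest contact force I read was about 4–5 N.
- **Ring:** It was open and pointing out past the nose end before I pushed it. I pressed its far end down with the shut fingertips at about 3 N. The force then dropped to zero as it snapped.
- **Last checks:** The red block's top is at 0.157 m, the same as before the ring was closed (nominal 0.156; the camera reads about 1 mm high). Its yaw against the stand is within about 2–3°. The ring hangs around the nose in the pin's plane, with its lowest seen point at z 0.081 m against an expected 0.079 m. The arm was clear and touching nothing.
- **Disagreement:** The scene camera put the block about 3 mm off in x–y from the top camera, and its yaw reads several degrees off. I took this as the scene camera's coarse view of the block and trusted the top camera.
- **Not measured:** Force was only read at the end of each half-second move, so brief peaks in between would not show. I did not re-measure the other objects, but no contact with them showed.

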